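# Refit the bearing cup in the orbital shaker

## Robot

A 6-joint arm with a two-finger parallel gripper is mounted at the origin on a cart in front of the work surface, level with it; the furniture and walls round the work are solid. World frame = base frame: x ahead of the robot, y to its left, z up, the work surface at z = 0. Lengths are in m, angles in rad, forces in N, time in s.
With the tool pointing down it reaches from about 0.4 to 0.925 m from the base axis. Payload 3.4 kg.
Tool frame: the origin (TCP) lies on the centre line of the jaws, within the pads' length; the fingertips stand 25 mm ahead of it and the grasp point (between the pads) lies 6 mm ahead of it (arm.tcp_to_tips is the distance from the TCP to the fingertips, in m); z points along the fingers, y is the direction in which the jaws open and shut (so a half turn about z gives the same grasp; the last joint's range is limited). The gripper opens to 85 mm and grips with 20 to 120 N. Pads are 22 mm wide; open, the fingers measure 114 mm over their backs; the gripper's body (76 mm by 85 mm) begins 54 mm behind the grasp point. The pads swing forward as they close: fully open they stand 13 mm farther back than shut.
Start: joints at [-1.391, 0.307, 1.506, -0, 1.328, -0.073], TCP at [0.144, -0.557, 0.256] pointing down, gripper open.
Joint ranges: [-3.12, 3.12], [-1.05, 2.28], [0.14, 2.33], [-1.42, 4.57], [0.1, 2.73], [-2.68, 2.68]. Speed limits (rad/s): [2.57, 2.57, 3.14, 3.14, 3.14, 3.14].

## Interface

Orientations are given as [roll, pitch, yaw] about the fixed x, y, z axes, in that order (R = Rz(yaw) Ry(pitch) Rx(roll)).
In Python, from plant import arm gives the robot as it stands.
- The arm moves only by the shell command python3 -m creep 'ROWS'. ROWS is JSON, a list of rows, each a list of 3 entries, a list of its own where there are three numbers: the finger opening in mm, from 0 to 85.4, then the shift along the tool's x, y, z in units of 60 mm (1.0 is 60 mm), then the turn, a rotation vector about the tool's x, y, z in units of 5 degrees (1.0 is 5 degrees). In form: [[gripper, [dx, dy, dz], [rx, ry, rz]], ...]. A call has 1 to 8 rows; each row is the pose to reach, as a shift and turn from the pose commanded when the call began, along the tool's axes at that moment; what a row does not reach only later rows make up. A row lasts 1/8 s, in which the tool goes at most 62.5 mm and 10.7 degrees, less where a joint would pass 70% of its speed; a pose out of reach is approached as far as the arm can. A call with a gripper value outside its range is refused whole. The fingers move at their own pace and stop on an object; the grip force is fixed at half the most. Time passes only in rows, so rows that repeat a pose let the fingers close. It gives the time, the measured TCP pose, the force and the opening at its end, in the units of the state.
- arm.read_state(): the state, without advancing time (a new reading comes with each control period).
- arm.capture(name): name is "scene" or "top"; returns the picture (420x560x3 uint8, blue, green, red); there is no depth.
- arm.calibration(name): a dict with "camera_matrix" (3x3 intrinsics, pixels), "R" (3x3) and "t" (3): a world point X has camera coordinates R X + t. Camera axes: x right, y down, z forward; pixel columns grow to the right and rows downward; lengths in m; the calibration is good to about 2 mm. A picture is of the moment at which its call begins. calibration takes no time and is no camera call.
- arm.close_job(): hands the job in, once; it reports no verdict.
The state is a dict: "clock": time; "q": joint angles; "qd": joint speeds; "joint_efforts": joint torques, N m; "ee_pos": TCP position; "tcp_rot": TCP orientation; "wrist_force": force on the tool from outside, world axes, zero at the start; "moment": the same for the moment, N m; "gripper_width": finger opening in m.
Only numpy, scipy, OpenCV 4.12 (cv2) and the standard library are available. Lean on these libraries where they do the work, as an engineer would, in place of code of your own. Each camera call takes 0.05 s, during which the arm holds its last target. There are 200 camera calls.

## Task

The orbital shaker on the bench has its platform off for service: set the loose steel bearing cup, nose down, in the bore of the round boss on top of the shaker, then tap it home with light pushes on its rim, alternating round opposite sides so that it goes in square and never cocks in the bore, until the flange lies flush on the boss all round. Then swing both swivel clips fully in over the flange so that they hold it. Leave the flasks, the beaker and the dropper bottle standing where they are.

Things in the scene. Friction and masses are not known exactly. Their poses are not given: they have to be found in the camera images.
- shaker: the orbital shaker, fixed to the bench: white casing 200 x 240 mm in plan, 50 mm high, display and speed knob on its front (-x) face, four 12 mm standoffs at its corners. Origin: centre of its underside on the bench; z up, y to its left side. On the middle of its top a round aluminium boss, 125 mm outside diameter, top face 90 mm above the bench, with the bore in it
- bore_mouth (a point): centre of the bore at the level of the boss's top face; axes as the shaker's. The bore is 90.6 mm in diameter and 40 mm deep; a 22 mm spindle stub 17 mm high stands on its floor. Seated, the cup's flange lies on the boss, so the cup's origin is then 38 mm below this point
- bump_ring (a point): centre of the ring of 8 sprung steel bumps in the bore wall, 7 mm below the mouth, 87.4 mm diameter inside when free. They grip the cup by friction: laid square in the mouth it stays with its nose some 12 to 18 mm deep. From there about 7 to 15 N on one side of the rim slides that side down while the opposite side rises a little; a long push on one side cocks it
- cup: the bearing cup, a loose hollow steel ring, about 0.3 kg, 44 mm high in all, standing flange up on the bench. Body 88.4 mm outside diameter, 38 mm long, narrowing over its lowest 15 mm to an 82.4 mm nose; above it the flange. Origin: centre of the nose's underside; z along the cup's axis towards the flange
- cup_rim (a point): centre of the cup's top face, 44 mm above its origin. Flange 104 mm outside diameter, 6 mm thick; open middle 66 mm in diameter, so the rim seen from above is 19 mm wide (radius 33 to 52 mm) and can be pinched across
- clip_left (a joint): angle of the swivel clip on the shaker's left (+y) side, rad: 0 = tongue points along the shaker's +x, clear of the bore; grows as it turns clockwise seen from above; at 1.57 the tongue points at the bore's axis, over the flange; stop at 1.6. Friction 0.04 N m: it stays where it is left
- clip_left_pivot (a point): pivot of the left clip, 74 mm from the bore's axis along the shaker's +y. The steel tongue is 14 mm wide, 4 mm thick, its tip 34 mm from the pivot, its underside 7.2 mm above the boss, so it clears the 6 mm flange only when that is flush. The pivot screw's head is 15 mm above the boss
- clip_left_pin (a point): top of the upright steel pin on the left clip's tongue, by which it is turned: 8 mm diameter, 18 mm high above the tongue, 24 mm from the pivot; its top is 29 mm above the boss
- clip_right (a joint): angle of the like clip on the right (-y) side, rad: 0 = tongue points along the shaker's -x; grows clockwise seen from above; 1.57 = pointing at the bore's axis, over the flange; stop at 1.6
- clip_right_pivot (a point): pivot of the right clip, 74 mm from the bore's axis along the shaker's -y; sizes as the left one's
- clip_right_pin (a point): top of the upright pin on the right clip's tongue; sizes as the left one's
- dropper: a dropper bottle, 38 mm diameter, 90 mm high, near the cup; origin at the centre of its underside
- beaker: a white plastic beaker, 96 mm diameter, 100 mm high, at the left; origin at the centre of its underside
- flask_b: the foil-capped conical flask at the right, the one nearest the robot of those there: 92 mm diameter, 179 mm high; origin at the centre of its underside
There are look-alikes about, which are no part of the job. Leave any green look-alike of the cup alone.

How it is judged:
On the way:
1. the cup is seated: flange flush on the boss all round (z of cup in the frame of bore_mouth below -0.0365 m and horizontal distance between cup and bore_mouth below 0.003 m and angle between the z axis of cup and the z axis of bore_mouth, either way round below 0.025 rad), for 0.2 s.
At the end, for the whole second after the job is handed in: the cup is in the bore, flange up, its flange within 1.5 mm of the boss and square to it within 0.025 rad, at rest, and both clips are turned to at least 1.3 rad (of 1.57), over the flange (z of cup in the frame of bore_mouth below -0.0365 m and horizontal distance between cup and bore_mouth below 0.003 m and angle between cup's own z axis and vertical below 0.025 rad and value of joint each of clip_left, clip_right above 1.3 rad and linear speed of cup below 0.01 m/s); the robot touches nothing.
It fails at once if the cup cocks in the bore: its nose is in the bore and it leans more than 0.15 rad (8.5 degrees) (horizontal distance between cup and bore_mouth below 0.008 m and z of cup in the frame of bore_mouth below -0.006 m and angle between cup's own z axis and vertical above 0.15 rad).
It fails at once if the flask, the beaker or the dropper bottle is moved more than 3 cm or knocked over (distance of any of dropper, beaker, flask_b from where it was at the start of the episode above 0.03 m or angle between any of dropper, beaker, flask_b's own z axis and vertical above 0.5 rad).
It also fails if it takes over 67 s, if anything falls off the work surface, if the arm or the gripper's body presses on something with over 40 N, if the wrist force passes 120 N, or if a joint passes its speed limit or range.

## Working session

There is one attempt and no reset: what is moved stays moved. The work goes in short steps, Python scripts to look and compute and a shell command to move; the robot and the scene stay as the last step left them, time stands still between calls to the robot, and variables do not carry over. Pictures are saved under pics/ and viewed, about 8 in all and at most 12, crops included, and the job is handed in when it is done.

```bash
ls; mkdir -p pics
python3 - <<'E'
from plant import arm
import cv2,json
s=arm.read_state(); print({k:(v if not hasattr(v,'tolist') else v.tolist()) for k,v in s.items()}, arm.tcp_to_tips)
for n in("scene","top"):
    im=arm.capture(n); cv2.imwrite(f"pics/{n}0.png",im)
    c=arm.calibration(n); print(n,c)
E
```

```text
pics
{'clock': 0.0, 'q': [-1.3915176099853483, 0.30755276948112, 1.5076604785086796, -5.012717196375449e-05, 1.3284134677029806, -0.07349056840079413], 'qd': [0.00045689953272098937, -0.0012754152364047445, -0.0014350521137257639, 0.0011324304665283427, -0.00016824222362505834, 7.729848534577546e-05], 'joint_efforts': [-0.0003133072459604591, -45.755664110183716, -25.191627144813538, -0.00015260586224030703, 0.01317991322139278, 1.980716433536145e-05], 'ee_pos': [0.14364898666638348, -0.5560989586663018, 0.2553974561547175], 'tcp_rot': [-3.139560510391332, -0.00010084373863117335, 0.25278126358544317], 'wrist_force': [0.28291528618226286, -0.3426945269110956, 0.20474300490194572], 'moment': [-0.03869156797713111, 0.014940672940321267, -0.029440401344875605], 'gripper_width': 0.08506392444534029} 0.025
scene {'camera_matrix': array([[486.90516852,   0.        , 281.50592154],
       [  0.        , 486.90516852, 204.23745825],
       [  0.        ,   0.        ,   1.        ]]), 'R': array([[-0.72634186, -0.68733242, -0.00128308],
       [-0.28001257,  0.29760842, -0.91270049],
       [ 0.6277105 , -0.66257329, -0.40862717]]), 't': array([0.36849719, 0.23808665, 1.37823416])}
top {'camera_matrix': array([[534.7036355 ,   0.        , 278.22747785],
       [  0.        , 534.7036355 , 215.87878342],
       [  0.        ,   0.        ,   1.        ]]), 'R': array([[ 0.42808156, -0.90370357,  0.0081258 ],
       [-0.85652886, -0.40857033, -0.31532301],
       [ 0.28827849,  0.12802399, -0.94894962]]), 't': array([-0.22130214,  0.48050488,  1.72142276])}
```

View pics/scene0.png

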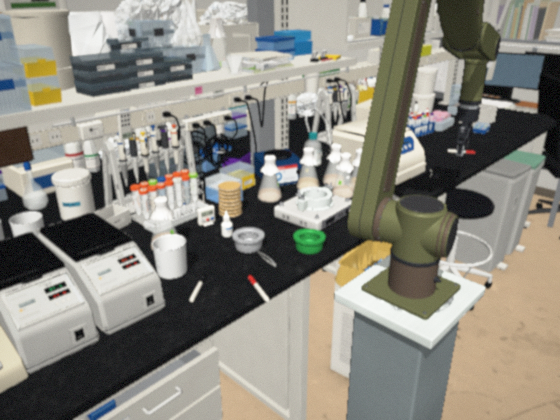

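View pics/top0.png

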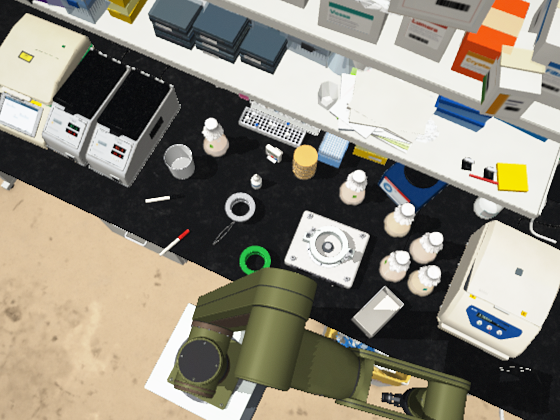

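The top view shows the steel cup at (240,207), the green look-alike at (255,261), the shaker boss at (328,247), the dropper at (257,181), the beaker at (179,162) and flasks at (352,187), (399,218), (427,247), (394,265) and (423,280). The only things that could be taken for the cup are the grey ring at (240,207) and the green ring at (255,261). I choose the grey one and check it in a close crop.

Run:
```python
import cv2
im=cv2.imread("pics/top0.png")
c=im[165:295,215:375]; cv2.imwrite("pics/crop0.png",cv2.resize(c,None,fx=5,fy=5-0.4,interpolation=cv2.INTER_CUBIC) if 0 else cv2.resize(c,(800,650),interpolation=cv2.INTER_CUBIC)[:600])
```

```text
(no output)
```

View pics/crop0.png

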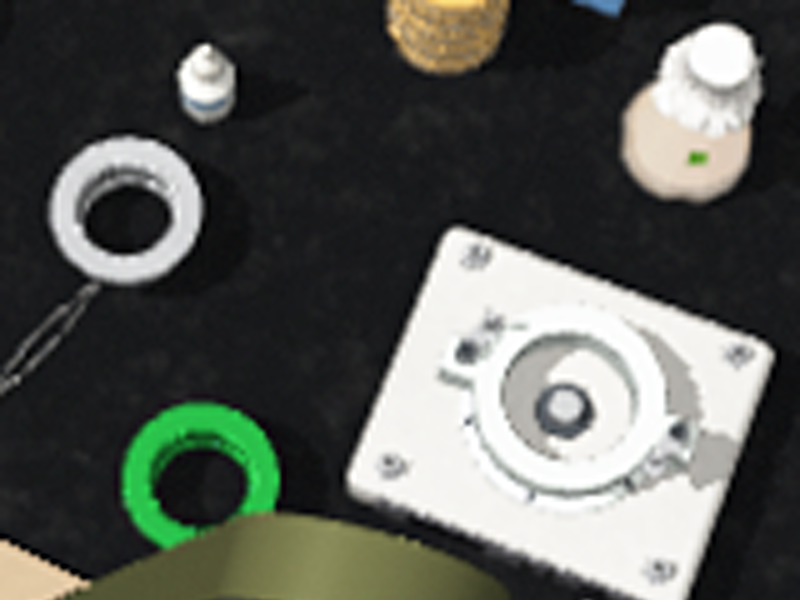

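The crop confirms it: the grey ring, centre (126,210) in the crop, is steel and flange up, and the green one is the decoy. The boss bore centre is at about (570,396). The left clip pivot is at (468,350), its tongue pointing up-right; the right pivot is at (680,432), its tongue pointing down-left. Both clips are open.

```bash
cat > h.py <<'E'
import numpy as np
from plant import arm
from scipy.spatial.transform import Rotation as Ro
def ray(n,u,v,z):
    c=arm.calibration(n);R=np.array(c["R"]);t=np.array(c["t"])
    d=R.T@np.linalg.inv(c["camera_matrix"])@[u,v,1];o=-R.T@t
    return o+d*(z-o[2])/d[2]
def proj(n,X):
    c=arm.calibration(n);p=c["camera_matrix"]@(np.array(c["R"])@np.asarray(X,float)+c["t"]);return p[:2]/p[2]
def move(pos,rpy):  # print shift/turn units to target from current measured pose
    s=arm.read_state();R0=Ro.from_euler('xyz',s["tcp_rot"]);R1=Ro.from_euler('xyz',rpy)
    print("d",np.round(R0.inv().apply(np.array(pos)-s["ee_pos"])/.06,3),"r",np.round(np.degrees((R0.inv()*R1).as_rotvec())/5,3))
E
python3 - <<'E'
from h import *
f=lambda x,y,z:ray("top",215+x/5,165+y/5,z)
cup=f(126,210,.044);print("cup",cup)
for p in[(48,210),(204,210),(126,136),(126,285)]:print(" flange r",np.linalg.norm(f(*p,.044)-cup))
b=f(570,396,.09);print("bore",b, "boss outer",f(570,399,.09))
S=[f(477,257,.062),f(740,353,.062),f(660,570,.062),f(390,465,.062)]
print("shaker ctr",np.mean(S,0),[np.linalg.norm(S[i]-S[i-1]) for i in range(4)])
for a,c in((3,0),(2,1)):
    d=S[c]-S[a];print("yaw +x",np.arctan2(d[1],d[0]))
for a,c in((1,0),(2,3)):
    d=S[c]-S[a];print("yaw from y",np.arctan2(d[1],d[0])-np.pi/2)
print("pivL",f(468,350,.105)-b,"pivR",f(680,432,.105)-b)
print("dropper base",ray("top",215+208/5,165+55/5,.085))
print("beaker",ray("top",179,158,.1),"flask",ray("top",352,175,.175))
print("scene view of cup", proj("scene",cup),proj("scene",b))
E
```

```text
cup [0.51218068 0.14337967 0.044     ]
 flange r 0.053803195676008525
 flange r 0.05383021773619346
 flange r 0.05464663480559382
 flange r 0.05436393696747411
bore [ 0.50872613 -0.18787511  0.09      ] boss outer [ 0.5068537  -0.18869434  0.09      ]
shaker ctr [ 0.50735999 -0.18895124  0.062     ] [np.float64(0.1574287158268077), np.float64(0.18821972286211613), np.float64(0.1597282288726961), np.float64(0.18974263143730166)]
yaw +x 0.04833752288450484
yaw +x 0.058173528546996985
yaw from y 0.07536273789432268
yaw from y 0.06306470259750308
pivL [-0.00456871  0.07260816  0.015     ] pivR [ 0.00415053 -0.07456522  0.015     ]
dropper base [0.6256077  0.13450845 0.085     ]
beaker [0.56517704 0.40176365 0.1       ] flask [ 0.73041188 -0.1637201   0.175     ]
scene view of cup [250.16766238 234.0582474 ] [316.41738166 192.66824666]
```

Run:
```python
from h import *
for p in[(399,212),(430,240),(397,258),(427,273)]:print(ray("top",*p,.175))
move([.42,-.28,.30],[np.pi,0,.95])
move([.42,-.28,.30],[np.pi,0,np.pi/2])
```

```text
[ 0.67740094 -0.34881336  0.175     ]
[ 0.63265296 -0.47051021  0.175     ]
[ 0.53390482 -0.39801007  0.175     ]
[ 0.52940494 -0.49872776  0.175     ]
d [ 5.61  -3.306 -0.735] r [-0.02  -0.009 -7.99 ]
d [ 5.61  -3.306 -0.735] r [ -0.017  -0.016 -15.103]
```

```bash
python3 -m creep '[[40,[0.5,-0.3,-0.7],[0,0,-1]],[40,[1.2,-0.7,-0.74],[0,0,-2.5]],[40,[2.1,-1.2,-0.74],[0,0,-4]],[40,[3.0,-1.7,-0.74],[0,0,-5]],[40,[3.9,-2.3,-0.74],[0,0,-6]],[40,[4.8,-2.8,-0.74],[0,0,-7]],[40,[5.61,-3.3,-0.74],[0,0,-8]],[40,[5.61,-3.3,-0.74],[0,0,-8]]]'
python3 - <<'E'
from h import *
move([.4697,.1434,.15],[np.pi,0,np.pi/2])
E
```

```text
clock: 1.1
ee_pos: [0.4224, -0.2775, 0.3003]
tcp_rot: [-3.141, -0.001, 0.958]
wrist_force: [-1.0, -0.9, 0.3]
gripper_width: 0.0401
d [ 6.187 -3.391  2.517] r [-3.000e-03 -1.800e-02 -7.027e+00]
```

```bash
python3 -m creep '[[40,[0.88,-0.48,0],[0,0,-1]],[40,[1.76,-0.96,0],[0,0,-2]],[40,[2.64,-1.45,0],[0,0,-3]],[40,[3.52,-1.93,0],[0,0,-4]],[40,[4.4,-2.4,0],[0,0,-5]],[40,[5.3,-2.9,0.7],[0,0,-6]],[40,[6.19,-3.39,1.4],[0,0,-7.03]],[40,[6.19,-3.39,2.2],[0,0,-7.03]]]'
python3 - <<'E'
from h import *
import cv2
a=arm.capture("top");b=arm.capture("scene")
u=proj("top",[.5,.14,.06]).astype(int);v=proj("scene",[.5,.14,.06]).astype(int);print(u,v)
g=lambda im,c:cv2.resize(im[c[1]-50:c[1]+50,c[0]-40:c[0]+40],(400,500),interpolation=cv2.INTER_CUBIC)
cv2.imwrite("pics/c1.png",np.hstack([g(a,u),g(b,v)]))
move([.4697,.1434,.052],[np.pi,0,np.pi/2])
E
```

```text
clock: 2.1
ee_pos: [0.4727, 0.1409, 0.171]
tcp_rot: [3.135, -0.001, 1.566]
wrist_force: [1.0, -0.6, -0.7]
gripper_width: 0.0396
[239 208] [253 230]
d [0.081 0.087 1.884] r [-0.141  0.031 -0.056]
```

View pics/c1.png

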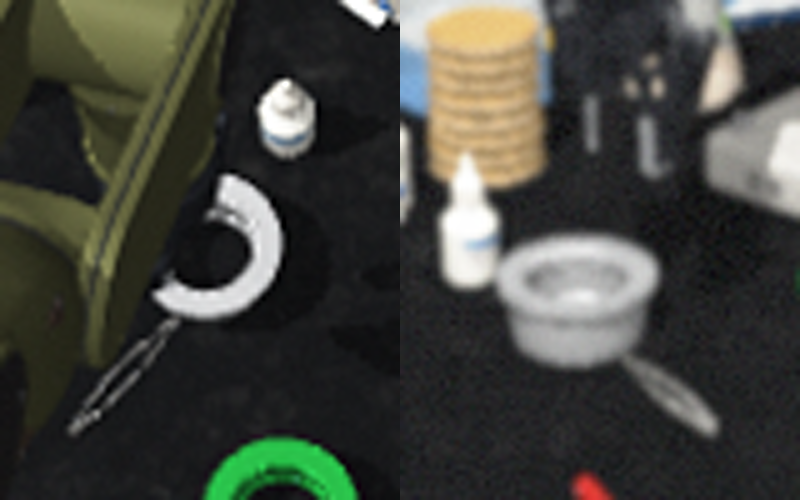

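The right half of the crop shows the cup's flange centre at scene pixel (248.7,235), against (250.2,234.1) predicted. That agrees to about 3 mm, and the open fingers are above the near rim. Going down.

```bash
python3 -m creep '[[40,[0,0,0.5],[0,0,0]],[40,[0,0,1],[0,0,0]],[40,[0,0,1.3],[0,0,0]],[40,[0,0,1.3],[0,0,0]]]'
python3 - <<'E'
from h import *
move([.4705,.1434,.052],[np.pi,0,np.pi/2])
E
```

```text
clock: 2.7
ee_pos: [0.4702, 0.1374, 0.0926]
tcp_rot: [-3.14, 0.001, 1.563]
wrist_force: [0.2, -0.1, 0.2]
gripper_width: 0.0398
d [0.1   0.005 0.677] r [-0.018  0.01  -0.094]
```

```bash
python3 -m creep '[[40,[0.1,0,0.2],[0,0,-0.1]],[40,[0.1,0,0.5],[0,0,-0.1]],[40,[0.1,0,0.67],[0,0,-0.1]],[40,[0.1,0,0.67],[0,0,-0.1]],[15,[0.1,0,0.67],[0,0,-0.1]],[15,[0.1,0,0.67],[0,0,-0.1]],[15,[0.1,0,0.67],[0,0,-0.1]],[15,[0.1,0,0.67],[0,0,-0.1]]]'
python3 -m creep '[[15,[0,0,0],[0,0,0]],[15,[0,0,-0.1],[0,0,0]],[15,[0,0,-0.3],[0,0,0]],[15,[0,0,-0.6],[0,0,0]],[15,[0,0,-0.6],[0,0,0]]]'
```

```text
clock: 3.7
ee_pos: [0.4712, 0.1456, 0.0532]
tcp_rot: [3.139, -0.001, 1.573]
wrist_force: [-1.1, 2.4, 6.1]
gripper_width: 0.0182
clock: 4.32
ee_pos: [0.4711, 0.145, 0.0896]
tcp_rot: [3.139, -0.0, 1.573]
wrist_force: [-0.1, 0.5, -4.1]
gripper_width: 0.0179
```

```bash
python3 -m creep '[[15,[0,0,-0.8],[0,0,0]],[15,[0,0,-1.6],[0,0,0]],[15,[-0.7,0,-2.1],[0,0,0]],[15,[-1.5,0,-2.1],[0,0,0]],[15,[-2.4,0,-2.1],[0,0,0]],[15,[-3.3,0,-2.1],[0,0,0]],[15,[-4.2,0,-2.1],[0,0,0]],[15,[-5,0,-2.1],[0,0,0]]]'
python3 -m creep '[[15,[-0.3,0,0],[0,0,0]],[15,[-0.5,0,0],[0,0,0]],[15,[-0.5,0,0],[0,0,0]],[15,[-0.5,0,0],[0,0,0]]]'
python3 - <<'E'
from h import *
import cv2
b=arm.capture("scene");a=arm.capture("top")
u=proj("top",[.5,-.17,.12]).astype(int);v=proj("scene",[.5,-.188,.13]).astype(int);print(u,v)
g=lambda im,c:cv2.resize(im[c[1]-50:c[1]+50,c[0]-40:c[0]+40],(400,500),interpolation=cv2.INTER_CUBIC)
cv2.imwrite("pics/c2.png",np.hstack([g(a,u),g(b,v)]))
s=arm.read_state();print(s["ee_pos"],s["tcp_rot"],s["wrist_force"])
for x,z in((.5085,.09),):
  pts=[proj("scene",[.5085+.0625*np.cos(k),-.188+.0625*np.sin(k),.09])-v+[40,50] for k in np.linspace(0,6.28,9)]
  print(np.round(np.array(pts)*5+[400,0]))
E
```

```text
clock: 5.32
ee_pos: [0.47, -0.1567, 0.2136]
tcp_rot: [-3.14, -0.0, 1.572]
wrist_force: [1.0, 0.4, -3.4]
gripper_width: 0.0181
clock: 5.82
ee_pos: [0.4709, -0.1836, 0.2142]
tcp_rot: [-3.141, -0.001, 1.574]
wrist_force: [0.1, 0.9, -3.2]
gripper_width: 0.0182
[323 241] [318 183]
[ 0.47100815 -0.18372354  0.21435268] [-3.14127402e+00 -5.19904699e-04  1.57469163e+00] [ 0.88471512  0.07194634 -2.95643077]
[[528. 276.]
 [507. 299.]
 [537. 323.]
 [601. 332.]
 [660. 322.]
 [677. 297.]
 [646. 275.]
 [585. 266.]
 [528. 276.]]
```

View pics/c2.png

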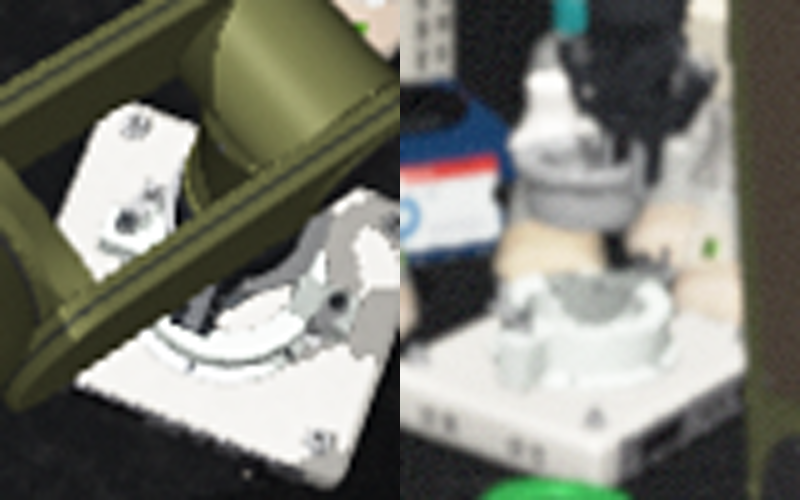

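In the scene half the boss top spans 507 to 672 in x, where my bore position predicts 507 to 677. The held cup hangs level above it, its flange centre at about crop (582,158), which is scene pixel (314.4,164.6).

Run:
```python
from h import *
print(proj("scene",[.4710+.0415,-.1837,.2065]))
print(proj("scene",[.5125,-.1837,.2065])-proj("scene",[.508,-.188,.2065]))
move([.508-.0415,-.188,.152],[np.pi,0,np.pi/2])
```

```text
[315.76758323 162.59960954]
[-1.74391726  0.00492591]
d [-0.072 -0.075  1.039] r [-0.004 -0.006  0.045]
```

```bash
python3 -m creep '[[15,[-0.08,-0.1,0.3],[0,0,0]],[15,[-0.08,-0.1,0.7],[0,0,0]],[15,[-0.08,-0.1,1.07],[0,0,0]],[15,[-0.08,-0.1,1.07],[0,0,0]]]'
python3 -m creep '[[15,[0,0,0.05],[0,0,0]],[15,[0,0,0.1],[0,0,0]],[15,[0,0,0.15],[0,0,0]],[15,[0,0,0.2],[0,0,0]],[15,[0,0,0.2],[0,0,0]]]'
```

```text
clock: 6.42
ee_pos: [0.4638, -0.1883, 0.1489]
tcp_rot: [-3.138, -0.002, 1.574]
wrist_force: [-0.7, -0.1, -2.7]
gripper_width: 0.0186
clock: 7.05
ee_pos: [0.4657, -0.1889, 0.1406]
tcp_rot: [3.139, -0.001, 1.572]
wrist_force: [-3.6, 7.0, 14.6]
gripper_width: 0.0181
```

```bash
python3 -m creep '[[15,[0,0,-0.1],[0,0,0]],[15,[0,0,-0.1],[0,0,0]]]'
python3 - <<'E'
from h import *
import cv2
b=arm.capture("scene");a=arm.capture("top")
u=proj("top",[.5,-.18,.12]).astype(int);v=proj("scene",[.5,-.188,.12]).astype(int);print(u,v)
g=lambda im,c:cv2.resize(im[c[1]-40:c[1]+35,c[0]-30:c[0]+30],(400,500),interpolation=cv2.INTER_CUBIC)
cv2.imwrite("pics/c3.png",np.hstack([g(a,u),g(b,v)]))
s=arm.read_state();print(s["ee_pos"],s["wrist_force"],s["moment"])
E
```

```text
clock: 7.3
ee_pos: [0.4655, -0.1901, 0.1447]
tcp_rot: [3.14, 0.001, 1.573]
wrist_force: [-0.4, 0.2, -3.0]
gripper_width: 0.0182
[326 243] [318 185]
[ 0.46496279 -0.18987947  0.14398689] [ 0.00356609 -0.38699072 -3.38712352] [ 0.05562755  0.16530432 -0.05992023]
```

View pics/c3.png

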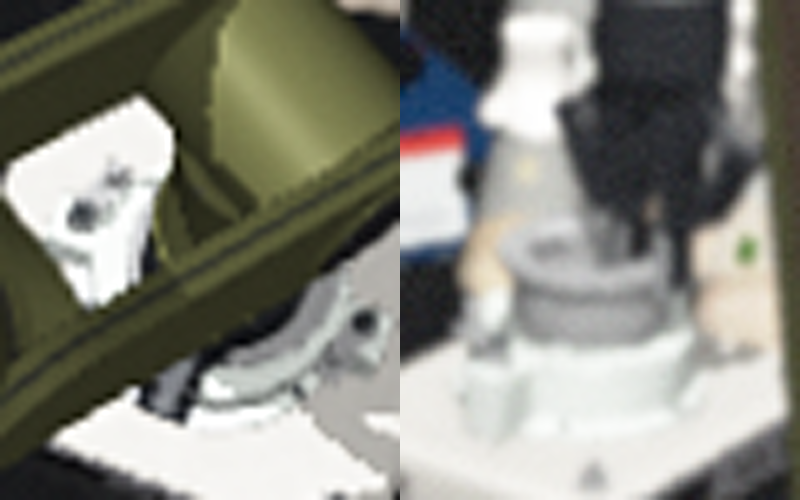

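The scene crop puts the cup's centre about 1.5 px right of the boss's, and the contact force pushed towards +y. Both say to shift about +4 mm in y.

```bash
python3 -m creep '[[15,[0.07,0,0],[0,0,0]],[15,[0.07,0,0],[0,0,0]],[15,[0.07,0,0.05],[0,0,0]],[15,[0.07,0,0.1],[0,0,0]],[15,[0.07,0,0.15],[0,0,0]],[15,[0.07,0,0.15],[0,0,0]]]'
python3 -c "
from h import *;s=arm.read_state();print(s['wrist_force'],s['moment'])"
```

```text
clock: 8.15
ee_pos: [0.4668, -0.1858, 0.1353]
tcp_rot: [3.138, 0.0, 1.573]
wrist_force: [5.5, 1.5, -3.5]
gripper_width: 0.0184
[ 5.54592749  1.50343078 -3.52006977] [ 0.35950826 -0.89821215  0.18450957]
```

It has entered, with the nose about 8 mm deep and a small +x side force. I continue down with a slight +x shift.

```bash
python3 -m creep '[[15,[0,0.02,0.03],[0,0,0]],[15,[0,0.02,0.06],[0,0,0]],[15,[0,0.02,0.09],[0,0,0]],[15,[0,0.02,0.12],[0,0,0]],[15,[0,0.02,0.12],[0,0,0]]]'
python3 -c "
from h import *;s=arm.read_state();print(s['ee_pos'],s['wrist_force'],s['moment'])"
```

```text
clock: 8.78
ee_pos: [0.4678, -0.1854, 0.1282]
tcp_rot: [3.139, -0.0, 1.573]
wrist_force: [5.8, 3.6, -1.5]
gripper_width: 0.0182
[ 0.4678215  -0.18540129  0.12815417] [ 5.76928591  3.60557613 -1.4824039 ] [ 0.62881234 -1.03412706  0.13468149]
```

```bash
python3 -m creep '[[15,[0.02,0.025,0],[0,0,0]],[15,[0.02,0.025,0.02],[0,0,0]],[15,[0.02,0.025,0.04],[0,0,0]],[15,[0.02,0.025,0.04],[0,0,0]]]'
python3 -c "
from h import *;s=arm.read_state();print(s['ee_pos'],s['wrist_force'],s['moment'])"
```

```text
clock: 9.28
ee_pos: [0.4683, -0.1848, 0.1257]
tcp_rot: [3.14, 0.001, 1.573]
wrist_force: [4.3, 0.1, -0.8]
gripper_width: 0.0187
[ 0.46833793 -0.18475805  0.12571543] [ 4.34923566  0.07736416 -0.83200236] [-0.0074196  -0.80747138  0.01313116]
```

```bash
python3 -m creep '[[24,[0,0,0],[0,0,0]],[32,[0,0,0],[0,0,0]],[38,[0,0,0],[0,0,0]],[38,[0,0,-0.2],[0,0,0]],[38,[0,0,-0.6],[0,0,0]],[10,[0,0,-1],[0,0,0]],[0,[0,0,-1.1],[0,0,0]],[0,[0,0,-1.1],[0,0,0]]]'
python3 - <<'E'
from h import *
import cv2
b=arm.capture("scene");a=arm.capture("top")
u=proj("top",[.5,-.18,.12]).astype(int);v=proj("scene",[.5,-.188,.12]).astype(int);print(u,v)
g=lambda im,c:cv2.resize(im[c[1]-40:c[1]+35,c[0]-30:c[0]+30],(400,500),interpolation=cv2.INTER_CUBIC)
cv2.imwrite("pics/c4.png",np.hstack([g(a,u),g(b,v)]))
s=arm.read_state();print(s["ee_pos"],s["wrist_force"],s["gripper_width"])
move([.510-.042,-.186,.15],[np.pi,0,np.pi/2])
E
```

```text
clock: 10.28
ee_pos: [0.4678, -0.1844, 0.192]
tcp_rot: [3.141, 0.0, 1.573]
wrist_force: [-0.1, 0.3, -0.8]
gripper_width: 0.0001
[326 243] [318 185]
[ 0.46719024 -0.18408967  0.19094658] [-0.53100614 -1.20219156  0.38360199] -4.603466048193583e-05
d [-0.032  0.014  0.682] r [-0.015 -0.007  0.027]
```

View pics/c4.png

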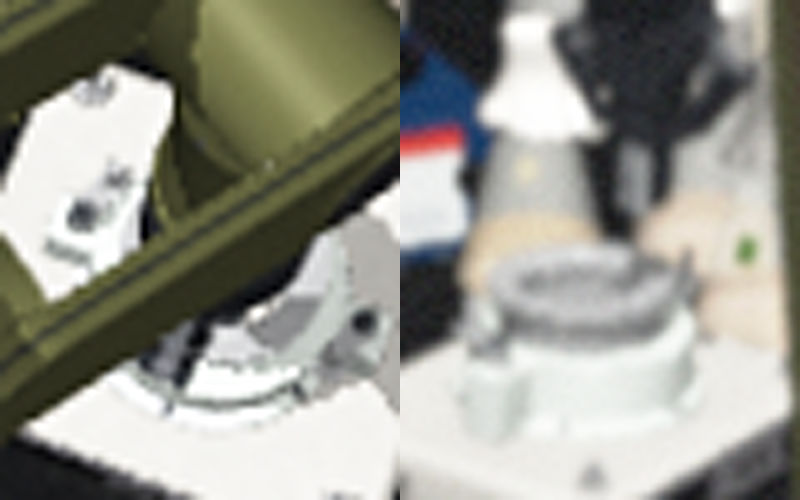

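The cup sits level in the mouth (flange 490–690 in the scene crop) and the fingers are clear and shut. Now I begin the taps, with the near (-x) side first and gently.

```bash
python3 -m creep '[[0,[-0.02,0.01,0.4],[0,0,0]],[0,[-0.02,0.01,0.7],[0,0,0]],[0,[-0.02,0.01,0.75],[0,0,0]],[0,[-0.02,0.01,0.8],[0,0,0]],[0,[-0.02,0.01,0.83],[0,0,0]],[0,[-0.02,0.01,0.83],[0,0,0]]]'
```

```text
clock: 11.12
ee_pos: [0.4687, -0.1857, 0.1421]
tcp_rot: [3.141, 0.0, 1.573]
wrist_force: [-0.2, 0.4, -0.1]
gripper_width: 0.0001
```

```bash
python3 -m creep '[[0,[0,0,0.03],[0,0,0]],[0,[0,0,0.06],[0,0,0]],[0,[0,0,0.06],[0,0,0]]]'; python3 -m creep '[[0,[0,0,0.03],[0,0,0]],[0,[0,0,0.06],[0,0,0]],[0,[0,0,0.06],[0,0,0]]]'
```

```text
clock: 11.5
ee_pos: [0.4683, -0.1856, 0.1382]
tcp_rot: [-3.142, 0.0, 1.573]
wrist_force: [-0.2, -0.8, 2.0]
gripper_width: 0.0001
clock: 11.88
ee_pos: [0.4676, -0.1856, 0.1347]
tcp_rot: [-3.14, 0.0, 1.573]
wrist_force: [-3.8, -1.3, 5.0]
gripper_width: 0.0002
```

Contact came at TCP z of about 0.138 and that side went down about 4 mm. Now the opposite (+x) side.

```bash
python3 -m creep '[[0,[0,0,-0.3],[0,0,0]],[0,[0,0.7,-0.3],[0,0,0]],[0,[0,1.4,-0.3],[0,0,0]],[0,[0,1.4,-0.2],[0,0,0]],[0,[0,1.4,-0.1],[0,0,0]],[0,[0,1.4,-0.05],[0,0,0]],[0,[0,1.4,-0.02],[0,0,0]],[0,[0,1.4,0],[0,0,0]]]'; python3 -m creep '[[0,[0,0,0.02],[0,0,0]],[0,[0,0,0.02],[0,0,0]]]'
```

```text
clock: 12.88
ee_pos: [0.5538, -0.1857, 0.136]
tcp_rot: [3.137, 0.001, 1.572]
wrist_force: [3.9, 1.5, 6.9]
gripper_width: 0.0
clock: 13.12
ee_pos: [0.5536, -0.1858, 0.1348]
tcp_rot: [3.137, 0.001, 1.572]
wrist_force: [4.0, -0.2, 5.8]
gripper_width: -0.0
```

```bash
python3 -m creep '[[0,[0,0,-0.25],[0,0,0]],[0,[0.7,-0.7,-0.25],[0,0,0]],[0,[0.7,-0.7,-0.15],[0,0,0]],[0,[0.7,-0.7,-0.05],[0,0,0]],[0,[0.7,-0.7,0],[0,0,0]],[0,[0.7,-0.7,0.03],[0,0,0]],[0,[0.7,-0.7,0.05],[0,0,0]],[0,[0.7,-0.7,0.05],[0,0,0]]]'; python3 -m creep '[[0,[0,0,-0.3],[0,0,0]],[0,[-0.7,0,-0.3],[0,0,0]],[0,[-1.4,0,-0.3],[0,0,0]],[0,[-1.4,0,-0.2],[0,0,0]],[0,[-1.4,0,-0.1],[0,0,0]],[0,[-1.4,0,-0.05],[0,0,0]],[0,[-1.4,0,0],[0,0,0]],[0,[-1.4,0,0],[0,0,0]]]'
```

```text
clock: 14.12
ee_pos: [0.5111, -0.1432, 0.1309]
tcp_rot: [3.141, -0.002, 1.572]
wrist_force: [-0.7, 4.8, 6.0]
gripper_width: 0.0003
clock: 15.12
ee_pos: [0.5109, -0.2272, 0.1306]
tcp_rot: [3.141, 0.001, 1.574]
wrist_force: [0.4, -1.6, 2.7]
gripper_width: -0.0001
```

```bash
python3 -m creep '[[0,[0,0,-0.25],[0,0,0]],[0,[0.7,-0.7,-0.25],[0,0,0]],[0,[0.7,-0.7,-0.15],[0,0,0]],[0,[0.7,-0.7,-0.05],[0,0,0]],[0,[0.7,-0.7,0],[0,0,0]],[0,[0.7,-0.7,0.03],[0,0,0]],[0,[0.7,-0.7,0.05],[0,0,0]],[0,[0.7,-0.7,0.05],[0,0,0]]]'; python3 -m creep '[[0,[0,0,-0.3],[0,0,0]],[0,[0,0.7,-0.3],[0,0,0]],[0,[0,1.4,-0.3],[0,0,0]],[0,[0,1.4,-0.2],[0,0,0]],[0,[0,1.4,-0.1],[0,0,0]],[0,[0,1.4,-0.05],[0,0,0]],[0,[0,1.4,0],[0,0,0]],[0,[0,1.4,0],[0,0,0]]]'
```

```text
clock: 16.12
ee_pos: [0.4689, -0.1863, 0.1279]
tcp_rot: [-3.142, 0.0, 1.573]
wrist_force: [-2.8, 0.9, 6.0]
gripper_width: 0.0
clock: 17.12
ee_pos: [0.552, -0.1855, 0.1278]
tcp_rot: [3.141, 0.0, 1.572]
wrist_force: [0.9, 0.7, 1.6]
gripper_width: -0.0002
```

```bash
python3 -m creep '[[0,[0,0,-0.25],[0,0,0]],[0,[0.7,-0.7,-0.25],[0,0,0]],[0,[0.7,-0.7,-0.15],[0,0,0]],[0,[0.7,-0.7,-0.05],[0,0,0]],[0,[0.7,-0.7,0],[0,0,0]],[0,[0.7,-0.7,0.03],[0,0,0]],[0,[0.7,-0.7,0.05],[0,0,0]],[0,[0.7,-0.7,0.05],[0,0,0]]]'; python3 -m creep '[[0,[0,0,-0.3],[0,0,0]],[0,[-0.7,0,-0.3],[0,0,0]],[0,[-1.4,0,-0.3],[0,0,0]],[0,[-1.4,0,-0.2],[0,0,0]],[0,[-1.4,0,-0.1],[0,0,0]],[0,[-1.4,0,-0.05],[0,0,0]],[0,[-1.4,0,0],[0,0,0]],[0,[-1.4,0,0],[0,0,0]]]'
```

```text
clock: 18.12
ee_pos: [0.5113, -0.1436, 0.125]
tcp_rot: [3.141, -0.001, 1.572]
wrist_force: [-1.4, 3.1, 5.5]
gripper_width: 0.0001
clock: 19.12
ee_pos: [0.5105, -0.2268, 0.1245]
tcp_rot: [-3.141, 0.0, 1.574]
wrist_force: [0.3, -0.6, 1.8]
gripper_width: 0.0001
```

```bash
python3 -m creep '[[0,[0,0,-0.25],[0,0,0]],[0,[0.7,-0.7,-0.25],[0,0,0]],[0,[0.7,-0.7,-0.15],[0,0,0]],[0,[0.7,-0.7,-0.05],[0,0,0]],[0,[0.7,-0.7,0],[0,0,0]],[0,[0.7,-0.7,0.03],[0,0,0]],[0,[0.7,-0.7,0.05],[0,0,0]],[0,[0.7,-0.7,0.05],[0,0,0]]]'; python3 -m creep '[[0,[0,0,-0.3],[0,0,0]],[0,[0,0.7,-0.3],[0,0,0]],[0,[0,1.4,-0.3],[0,0,0]],[0,[0,1.4,-0.2],[0,0,0]],[0,[0,1.4,-0.1],[0,0,0]],[0,[0,1.4,-0.05],[0,0,0]],[0,[0,1.4,0],[0,0,0]],[0,[0,1.4,0],[0,0,0]]]'
```

```text
clock: 20.12
ee_pos: [0.4693, -0.1863, 0.122]
tcp_rot: [3.141, 0.0, 1.573]
wrist_force: [-1.9, -0.4, 5.4]
gripper_width: 0.0003
clock: 21.12
ee_pos: [0.5518, -0.1854, 0.1217]
tcp_rot: [3.141, -0.0, 1.573]
wrist_force: [0.4, -0.8, 2.7]
gripper_width: 0.0001
```

```bash
python3 -m creep '[[0,[0,0,-0.25],[0,0,0]],[0,[0.7,-0.7,-0.25],[0,0,0]],[0,[0.7,-0.7,-0.15],[0,0,0]],[0,[0.7,-0.7,-0.05],[0,0,0]],[0,[0.7,-0.7,0],[0,0,0]],[0,[0.7,-0.7,0.03],[0,0,0]],[0,[0.7,-0.7,0.05],[0,0,0]],[0,[0.7,-0.7,0.05],[0,0,0]]]'; python3 -m creep '[[0,[0,0,-0.3],[0,0,0]],[0,[-0.7,0,-0.3],[0,0,0]],[0,[-1.4,0,-0.3],[0,0,0]],[0,[-1.4,0,-0.2],[0,0,0]],[0,[-1.4,0,-0.1],[0,0,0]],[0,[-1.4,0,-0.05],[0,0,0]],[0,[-1.4,0,0],[0,0,0]],[0,[-1.4,0,0],[0,0,0]]]'
```

```text
clock: 22.12
ee_pos: [0.5114, -0.1441, 0.1209]
tcp_rot: [3.14, 0.0, 1.573]
wrist_force: [-5.3, 2.3, 20.2]
gripper_width: -0.0003
clock: 23.12
ee_pos: [0.51, -0.2268, 0.1209]
tcp_rot: [-3.141, 0.001, 1.575]
wrist_force: [-7.3, 1.2, 19.2]
gripper_width: 0.0001
```

Both y sides now stop hard at 0.1209 with about 20 N, which is the expected seat height (0.096 rim plus 0.025). Same check on the x sides.

```bash
python3 -m creep '[[0,[0,0,-0.25],[0,0,0]],[0,[0.7,-0.7,-0.25],[0,0,0]],[0,[0.7,-0.7,-0.15],[0,0,0]],[0,[0.7,-0.7,-0.05],[0,0,0]],[0,[0.7,-0.7,0],[0,0,0]],[0,[0.7,-0.7,0],[0,0,0]]]'; python3 -m creep '[[0,[0,0,-0.3],[0,0,0]],[0,[0,0.7,-0.3],[0,0,0]],[0,[0,1.4,-0.3],[0,0,0]],[0,[0,1.4,-0.2],[0,0,0]],[0,[0,1.4,-0.1],[0,0,0]],[0,[0,1.4,-0.05],[0,0,0]],[0,[0,1.4,0],[0,0,0]],[0,[0,1.4,0],[0,0,0]]]'
python3 - <<'E'
from h import *
y=.06;c=np.array([.510,-.186]);R=np.array([[np.cos(y),-np.sin(y)],[np.sin(y),np.cos(y)]])
for n,s in(("L",1),("R",-1)):
    for a in(0,.8,1.57):
        p=c+R@(s*np.array([.024*np.cos(a),.074-.024*np.sin(a)]));print(n,a,p,proj("top",[*p,.119]))
E
```

```text
clock: 23.88
ee_pos: [0.4691, -0.1853, 0.1209]
tcp_rot: [3.141, -0.001, 1.573]
wrist_force: [-7.1, 5.2, 25.5]
gripper_width: -0.0004
clock: 24.88
ee_pos: [0.5511, -0.1851, 0.121]
tcp_rot: [-3.142, -0.0, 1.573]
wrist_force: [-5.4, 3.1, 17.8]
gripper_width: -0.0004
L 0 [ 0.52951948 -0.11069402] [310.78668603 226.48700627]
L 0.8 [ 0.52328591 -0.12831607] [314.92934497 230.35848406]
L 1.57 [ 0.50702088 -0.13608882] [315.0683568  235.67127015]
R 0 [ 0.49048052 -0.26130598] [348.56027936 256.26180983]
R 0.8 [ 0.49671409 -0.24368393] [344.27462777 252.2697179 ]
R 1.57 [ 0.51297912 -0.23591118] [344.03809689 246.85073601]
```

All four sides stop at 0.1209–0.1210, so the flange is flush. Next I raise the arm, back it off to uncover the clips, turn the wrist for the pins and look.

```bash
python3 -m creep '[[20,[0,0,-0.8],[0,0,-1]],[20,[0.5,-0.2,-1.6],[0,0,-2]],[20,[1.3,-0.5,-2],[0,0,-4]],[20,[2.1,-0.9,-2],[0,0,-6]],[20,[3,-1.3,-2],[0,0,-8]],[20,[4,-1.7,-2],[0,0,-9.66]],[20,[4,-1.7,-2],[0,0,-9.66]]]'
python3 - <<'E'
from h import *
import cv2
a=arm.capture("top")
cv2.imwrite("pics/c5.png",cv2.resize(a[205:285,285:385],(800,640),interpolation=cv2.INTER_CUBIC)[:600])
E
```

```text
clock: 25.75
ee_pos: [0.4463, 0.0572, 0.2381]
tcp_rot: [-3.141, -0.002, 2.421]
wrist_force: [1.4, 0.1, 0.1]
gripper_width: 0.0203
```

View pics/c5.png

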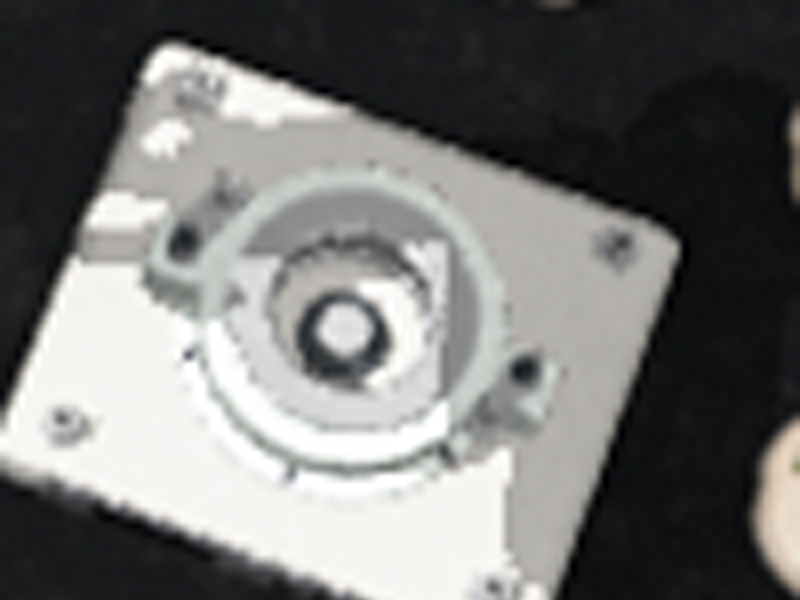

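Run:
```python
from h import *
import cv2
f=lambda x,y,z:ray("top",285+x/8,205+y/8,z)
b=f(350,320,.09);print("boss",b)
y=.06;R=np.array([[np.cos(y),-np.sin(y)],[np.sin(y),np.cos(y)]])
for n,q,z in(("Lpiv",(183,240),.105),("Lpin",(230,188),.119),("Rpiv",(525,370),.105),("Rpin?",(485,430),.101),("Rpin?",(485,410),.119)):
    print(n,np.round(R.T@(f(*q,z)-b)[:2]*1000,1))
a=cv2.imread("pics/top0.png")
L=cv2.resize(a[222:246,300:324],(400,400),interpolation=cv2.INTER_CUBIC);Q=cv2.resize(a[240:264,332:356],(400,400),interpolation=cv2.INTER_CUBIC)
cv2.imwrite("pics/c6.png",np.hstack([L,Q]))
bb=[.5085,-.1875]
for s in(1,-1):
  for h,nm in((0,"piv"),(.024,"pin")):
    for z in(.101,.105,.119):
      p=bb+R@(s*np.array([h,.074]));q=proj("top",[*p,z]);o=np.array([300,222]) if s>0 else np.array([332,240]);print(s,nm,z,np.round((q-o)*400/24+[0 if s>0 else 400,0]))
```

```text
boss [ 0.50587609 -0.18822472  0.09      ]
Lpiv [ 1.8 75.1]
Lpin [25.5 64.6]
Rpiv [  2.6 -73.2]
Rpin? [-26.  -66.7]
Rpin? [-23.3 -63.3]
1 piv 0.101 [134. 219.]
1 piv 0.105 [136. 214.]
1 piv 0.119 [140. 193.]
1 pin 0.101 [178. 111.]
1 pin 0.105 [179. 105.]
1 pin 0.119 [184.  85.]
-1 piv 0.101 [709. 193.]
-1 piv 0.105 [712. 187.]
-1 piv 0.119 [722. 169.]
-1 pin 0.101 [668. 304.]
-1 pin 0.105 [671. 299.]
-1 pin 0.119 [680. 281.]
```

View pics/c6.png

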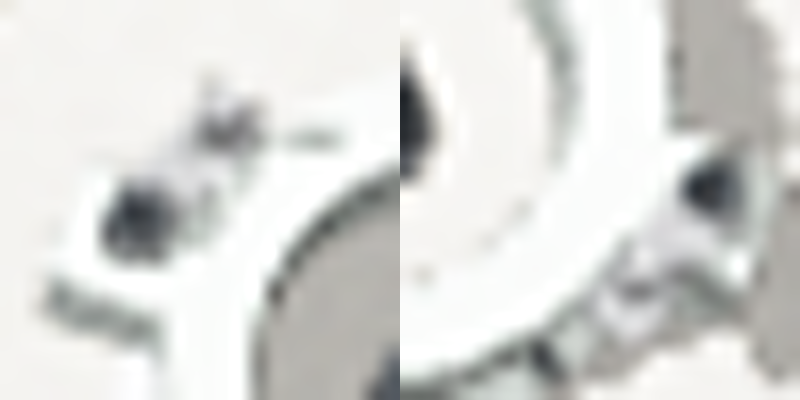

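Both clips are already part-turned, at about 0.3–0.4 rad: the left pin base is at crop (225,128) and the right at about (632,300), and the pivots are exactly where predicted. The plan is to straddle the left pin, narrow the jaws round it and swing it along the arc.

```bash
cat >> h.py <<'E'
C=np.array([.5095,-.1865]);y_=.06;RS=np.array([[np.cos(y_),-np.sin(y_)],[np.sin(y_),np.cos(y_)]])
def pin(s,a): return C+RS@(s*np.array([.024*np.cos(a),.074-.024*np.sin(a)]))
YAW=.06+np.pi*.75
E
python3 - <<'E'
from h import *
move([*pin(1,.4),.165],[np.pi,0,YAW])
for s in(1,-1):
    Rt=Ro.from_euler('xyz',[np.pi,0,YAW]).inv()
    for a in(.7,1.,1.3,1.57,1.65):print(s,a,np.round(Rt.apply([*(pin(s,a)-pin(s,.4)),0])/.06,3))
E
```

```text
d [-2.943 -1.325  1.221] r [-0.006 -0.005  0.033]
1 0.7 [-0.028 -0.116 -0.   ]
1 1.0 [-0.02  -0.236 -0.   ]
1 1.3 [ 0.022 -0.347 -0.   ]
1 1.57 [ 0.088 -0.433 -0.   ]
1 1.65 [ 0.111 -0.455 -0.   ]
-1 0.7 [0.028 0.116 0.   ]
-1 1.0 [0.02  0.236 0.   ]
-1 1.3 [-0.022  0.347  0.   ]
-1 1.57 [-0.088  0.433  0.   ]
-1 1.65 [-0.111  0.455  0.   ]
```

```bash
python3 -m creep '[[34,[-0.8,-0.35,0],[0,0,0]],[34,[-1.6,-0.7,0],[0,0,0]],[34,[-2.4,-1.1,0.2],[0,0,0]],[34,[-2.94,-1.32,0.7],[0,0,0]],[34,[-2.94,-1.32,1.1],[0,0,0]],[34,[-2.94,-1.32,1.2],[0,0,0]],[34,[-2.94,-1.32,1.2],[0,0,0]]]'
python3 - <<'E'
from h import *
import cv2
move([*pin(1,.4),.1325],[np.pi,0,YAW])
b=arm.capture("scene");v=np.round(proj("scene",[.52,-.15,.12])).astype(int);print(v,proj("scene",[*pin(1,.4),.119]))
cv2.imwrite("pics/c7.png",cv2.resize(b[v[1]-35:v[1]+25,v[0]-40:v[0]+40],(800,600),interpolation=cv2.INTER_CUBIC))
E
```

```text
clock: 26.68
ee_pos: [0.5289, -0.1227, 0.1662]
tcp_rot: [-3.141, -0.001, 2.415]
wrist_force: [0.0, 0.7, 1.2]
gripper_width: 0.0341
d [0.037 0.012 0.561] r [-0.007 -0.009 -0.016]
[308 187] [300.52025407 189.08109642]
```

View pics/c7.png

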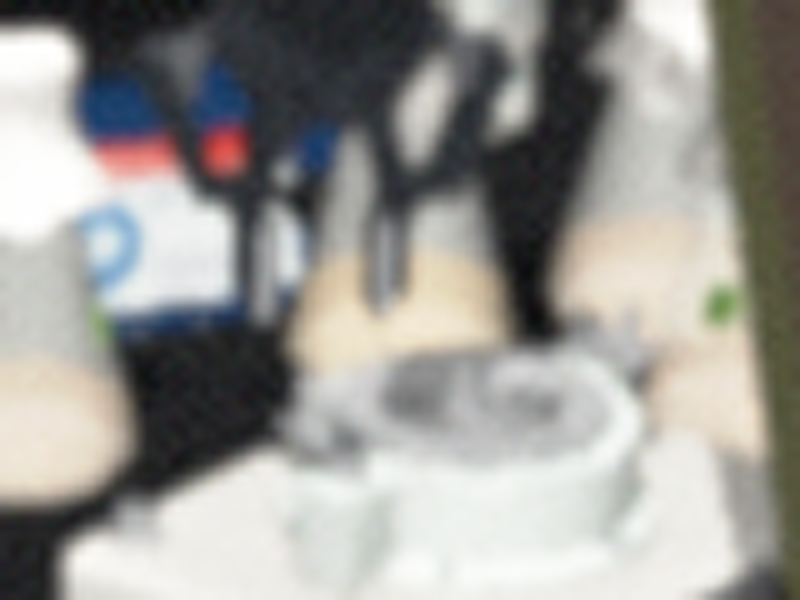

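The flange is flush in the boss. The open fingers are at crop x of 260 and 385, centred on the left pin at about (318,380). Down, narrow the jaws, then swing.

```bash
python3 -m creep '[[34,[0.03,0,0.3],[0,0,0]],[34,[0.03,0,0.5],[0,0,0]],[34,[0.03,0,0.56],[0,0,0]],[22,[0.03,0,0.56],[0,0,0]],[13,[0.03,0,0.56],[0,0,0]],[13,[0.03,0,0.56],[0,0,0]]]'
```

```text
clock: 27.48
ee_pos: [0.5283, -0.1208, 0.1332]
tcp_rot: [3.141, 0.001, 2.416]
wrist_force: [0.3, -0.1, 0.3]
gripper_width: 0.013
```

```bash
python3 -m creep '[[13,[-0.02,-0.06,0],[0,0,0]],[13,[-0.03,-0.12,0],[0,0,0]],[13,[-0.03,-0.18,0],[0,0,0]],[13,[-0.02,-0.24,0],[0,0,0]],[13,[0,-0.3,0],[0,0,0]],[13,[0.02,-0.36,0],[0,0,0]],[13,[0.06,-0.42,0],[0,0,0]],[13,[0.09,-0.46,0],[0,0,0]]]'; python3 -m creep '[[13,[0.02,-0.03,0],[0,0,0]],[13,[0.03,-0.06,0],[0,0,0]],[13,[0.03,-0.06,0],[0,0,0]]]'
```

```text
clock: 28.48
ee_pos: [0.505, -0.1378, 0.1327]
tcp_rot: [-3.141, -0.0, 2.416]
wrist_force: [2.2, 1.4, 0.5]
gripper_width: 0.0127
clock: 28.85
ee_pos: [0.5045, -0.1382, 0.1329]
tcp_rot: [3.136, 0.003, 2.415]
wrist_force: [8.4, 6.1, -4.1]
gripper_width: 0.0133
```

The left clip is at its stop (10 N reaction, TCP 2.6 mm past the predicted 1.57 point, about the jaws' clearance). Unload, open, lift and cross to the right clip.

```bash
python3 -m creep '[[20,[-0.02,0.07,0],[0,0,0]],[34,[-0.02,0.07,0],[0,0,0]],[34,[-0.02,0.07,0],[0,0,0]],[34,[-0.02,0.07,-0.3],[0,0,0]],[34,[-0.02,0.07,-0.8],[0,0,0]],[34,[-0.02,0.07,-0.8],[0,0,0]]]'
python3 - <<'E'
from h import *
move([*pin(-1,.38),.165],[np.pi,0,YAW])
E
```

```text
clock: 29.6
ee_pos: [0.5067, -0.1377, 0.1829]
tcp_rot: [3.14, 0.004, 2.416]
wrist_force: [0.4, 0.8, 0.2]
gripper_width: 0.0339
d [-1.078 -1.608  0.3  ] r [ 0.016  0.049 -0.002]
```

```bash
python3 -m creep '[[34,[-0.5,-0.8,0],[0,0,0]],[34,[-1.08,-1.61,0],[0,0,0]],[34,[-1.08,-1.61,0.3],[0,0,0]],[34,[-1.08,-1.61,0.3],[0,0,0]],[34,[-1.08,-1.61,0.3],[0,0,0]]]'
python3 - <<'E'
from h import *
import cv2
move([*pin(-1,.38),.1328],[np.pi,0,YAW])
b=arm.capture("scene");v=np.round(proj("scene",[.51,-.19,.12])).astype(int);print(v,proj("scene",[*pin(-1,.38),.119]),proj("scene",[*pin(1,1.57),.119]))
b=b[v[1]-35:v[1]+25,v[0]-40:v[0]+40]
cv2.imwrite("pics/c8.png",cv2.resize(b,(800,600),interpolation=cv2.INTER_CUBIC))
E
```

```text
clock: 30.22
ee_pos: [0.4894, -0.2516, 0.1624]
tcp_rot: [-3.141, -0.002, 2.417]
wrist_force: [0.3, 0.6, -0.4]
gripper_width: 0.0338
d [-0.036  0.003  0.494] r [-0.002 -0.017  0.004]
[317 185] [331.49768324 181.77357377] [307.92881125 189.3879188 ]
```

View pics/c8.png

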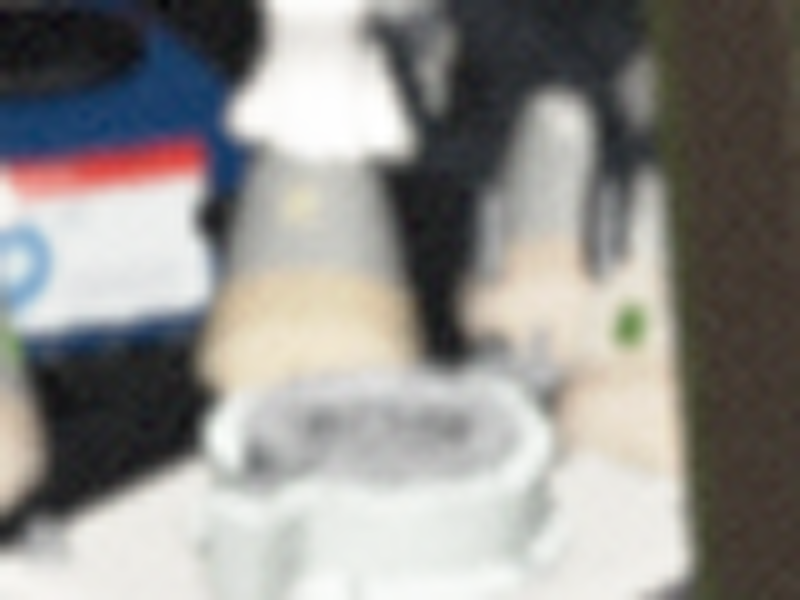

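The fingers, at crop x of 490 and 605, straddle the right pin at about (540,335). Down and the same swing, mirrored.

```bash
python3 -m creep '[[34,[-0.03,0,0.25],[0,0,0]],[34,[-0.03,0,0.45],[0,0,0]],[34,[-0.03,0,0.49],[0,0,0]],[22,[-0.03,0,0.49],[0,0,0]],[13,[-0.03,0,0.49],[0,0,0]],[13,[-0.03,0,0.49],[0,0,0]]]'
python3 -m creep '[[13,[0.02,0.06,0],[0,0,0]],[13,[0.03,0.12,0],[0,0,0]],[13,[0.03,0.18,0],[0,0,0]],[13,[0.02,0.24,0],[0,0,0]],[13,[0,0.3,0],[0,0,0]],[13,[-0.02,0.36,0],[0,0,0]],[13,[-0.06,0.42,0],[0,0,0]],[13,[-0.09,0.46,0],[0,0,0]]]'; python3 -m creep '[[13,[-0.02,0.03,0],[0,0,0]],[13,[-0.03,0.06,0],[0,0,0]],[13,[-0.03,0.06,0],[0,0,0]]]'
```

```text
clock: 31.02
ee_pos: [0.4915, -0.2536, 0.1338]
tcp_rot: [3.141, 0.001, 2.416]
wrist_force: [0.2, -1.0, -0.0]
gripper_width: 0.0131
clock: 32.02
ee_pos: [0.5142, -0.2363, 0.1334]
tcp_rot: [3.141, 0.0, 2.416]
wrist_force: [-1.5, -0.4, -1.1]
gripper_width: 0.013
clock: 32.4
ee_pos: [0.518, -0.2353, 0.1335]
tcp_rot: [3.141, 0.001, 2.416]
wrist_force: [0.3, -2.4, -1.9]
gripper_width: 0.0133
```

```bash
python3 -m creep '[[13,[-0.025,0.025,0],[0,0,0]],[13,[-0.05,0.05,0],[0,0,0]],[13,[-0.05,0.05,0],[0,0,0]]]'
```

```text
clock: 32.78
ee_pos: [0.5186, -0.2351, 0.1332]
tcp_rot: [-3.137, -0.004, 2.417]
wrist_force: [-9.1, -3.8, 3.6]
gripper_width: 0.0127
```

At its stop as well (9 N reaction). Release, lift, clear off and check.

```bash
python3 -m creep '[[20,[0.05,-0.08,0],[0,0,0]],[34,[0.05,-0.08,0],[0,0,0]],[34,[0.05,-0.08,0],[0,0,0]],[34,[0.05,-0.08,-0.4],[0,0,0]],[34,[0.05,-0.08,-1.2],[0,0,0]],[34,[0.05,-0.08,-2],[0,0,0]],[34,[0.05,-0.08,-2],[0,0,0]]]'
python3 - <<'E'
from h import *
move([.44,.07,.25],[np.pi,0,YAW])
E
```

```text
clock: 33.65
ee_pos: [0.5192, -0.2374, 0.2581]
tcp_rot: [3.139, 0.01, 2.416]
wrist_force: [0.1, -0.3, 0.3]
gripper_width: 0.0339
d [4.387 2.958 0.1  ] r [0.032 0.115 0.003]
```

```bash
python3 -m creep '[[34,[0.8,0.55,0],[0,0,0]],[34,[1.6,1.1,0],[0,0,0]],[34,[2.4,1.6,0],[0,0,0]],[34,[3.2,2.15,0],[0,0,0]],[34,[4,2.7,0],[0,0,0]],[34,[4.39,2.96,0],[0,0,0]],[34,[4.39,2.96,0],[0,0,0]]]'
python3 - <<'E'
from h import *
import cv2
a=arm.capture("top");b=arm.capture("scene")
A=cv2.resize(a[215:275,295:363],(440,388),interpolation=cv2.INTER_CUBIC)
B=cv2.resize(b[155:215,287:343],(360,388),interpolation=cv2.INTER_CUBIC)
cv2.imwrite("pics/c9.png",np.hstack([A,B]))
for s in(1,-1):
  p=C+RS@(s*np.array([0,.074]));print("piv",(proj("top",[*p,.105])-[295,215])*6.47)
  for q in(1.0,1.3,1.57):print(q,"base,top",(proj("top",[*pin(s,q),.101])-[295,215])*6.47,(proj("top",[*pin(s,q),.119])-[295,215])*6.47)
E
```

```text
clock: 34.52
ee_pos: [0.4356, 0.0733, 0.2525]
tcp_rot: [-3.141, -0.002, 2.42]
wrist_force: [-0.3, 0.2, 0.5]
gripper_width: 0.0341
piv [ 83.99239561 125.70387697]
1.0 base,top [129.72012064 119.54310189] [132.34772107 109.38339409]
1.3 base,top [130.56910552 133.09099984] [133.20845683 123.05117076]
1.57 base,top [127.73001136 144.95294525] [130.34446465 135.01827199]
piv [359.33677693 231.93491727]
1.0 base,top [311.77716099 242.52572642] [316.24077891 233.47073712]
1.3 base,top [310.68472108 228.70131159] [315.13166864 219.52121124]
1.57 base,top [313.33643717 216.65505615] [317.80450622 207.36631188]
```

View pics/c9.png

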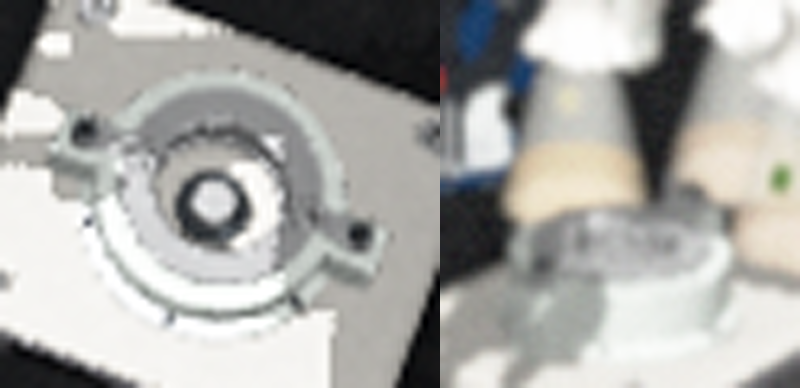

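The top half shows both tongues lying inward over the flange. The left tongue and pin are near (110–160,140–170), and the right pin is near (313,215) against (317,207) predicted for 1.57. The cup is flush and the arm is clear. Handing in.

```bash
python3 -c "
from plant import arm
print(arm.close_job())"
```

```text
the job is handed in; nothing more can be done
None
```

The bearing cup is seated flush in the shaker's bore with both clips swung in over its flange. I handed the job in at about 34.5 s of the 67 s allowed, and no verdict was reported.

- **Placing:** I pinched the steel cup across its rim. The first try at the bore landed on the boss edge, so I shifted about 4 mm in +y and it went in.
- **Seating:** I released it about 17 mm deep and tapped it home with alternating pushes on the -x/+x and +y/-y sides. The last pushes on all four sides stopped hard at the same height, 0.1209–0.1210 m, with 18–25 N. That is the expected flush height to within about 0.1 mm.
- **Clips:** Both were already part-turned, at about 0.3–0.4 rad. I swung each by its pin until it met its stop with about 9–10 N. On the right clip, the stop came about 6 mm past where I had predicted the pin would end, against about 2.6 mm on the left.
- **Last check:** The final top view shows both tongues pointing inward and the gripper clear. The left pin is faint in that picture, so for that clip I rely mainly on the force at the stop. I kept the arm clear of the flasks, beaker and dropper bottle, but took no final measurement of their positions.

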